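Fetch the toroid from behind the tall parts

ROBOT

A 7-joint arm with a two-finger parallel gripper is mounted at the origin on the work surface. World frame = base frame: x ahead of the robot, y to its left, z up, the work surface at z = 0. Lengths are in m, angles in rad, forces in N, time in s.
With the tool pointing down it reaches from about 0.4 to 0.85 m from the base axis. Payload 10.4 kg.
Tool frame: the origin (TCP) lies at the very end of the fingers, on their centre line; the grasp point (between the pads) lies 19 mm behind it; z points along the fingers, y is the direction in which the jaws open and shut (so a half turn about z gives the same grasp; the last joint's range is limited). The gripper opens to 87 mm and grips with 3 to 60 N. Pads are 19 mm wide; open, the fingers measure 117 mm over their backs; the gripper's body (75 mm by 190 mm) begins 51 mm behind the grasp point.
Start: joints at [-1.178, 0.332, -0.065, 1.46, 0.022, 1.35, -0.088], TCP at [0.252, 0.572, 0.223] pointing down, gripper open.
Joint ranges: [-2.6, 2.6], [-0.5, 2.12], [-1.47, 1.34], [0.16, 2.42], [-1.27, 4.41], [0.06, 2.06], [-2.6, 2.6]. Speed limits (rad/s): [2.22, 2.22, 2.79, 2.79, 3.14, 3.14, 3.14].

INTERFACE

Orientations are given as a unit quaternion [x, y, z, w].
In Python, from bench import read_state, camera, close_job gives the robot as it stands.
- The arm moves only by the shell command python3 -m inch 'ROWS' [OPENING] [FORCE]. ROWS is JSON, a list of rows, each a list of 6 numbers: the shift along the tool's x, y, z as a fraction of full scale, then the turn, a rotation vector about the tool's x, y, z as a fraction of full scale. In form: [[tx, ty, tz, ax, ay, az], ...]. A call has 1 to 5 rows; each row shifts and turns the commanded pose from where the row before left it, along the tool's axes as they then stand; what a row does not reach is not made up. Full scale, the value 1, is 0.04 m for a shift and 120 degrees for a turn. A row lasts 1/8 s, in which the tool goes at most 62.5 mm and 10.7 degrees, less where a joint would pass 70% of its speed; a pose out of reach is approached as far as the arm can. A call with a number of a shift or a turn outside -1 to 1 is refused whole. A call with a gripper value outside its range is refused whole. OPENING is the opening, from -1 (shut) to 1 (fully open), so that 0 is half open, set as the call begins (- or left out, the last holds). The fingers move at their own pace and stop on an object; FORCE is the grip in N (left out, the last holds). Time passes only in rows, so rows that do not move let the fingers close. It gives the time, the measured TCP pose, the force and the opening at its end, in the units of the state.
- read_state(): the state, without advancing time (a new reading comes with each control period).
- camera(name): name is "side" or "top"; returns a dict with "img" (420x560x3 uint8, red, green, blue), "depth" (420x560 float32, m along the optical axis (not along the pixel's ray), 0 where there is no reading), "fx", "fy", "cx", "cy" (pixels), "position" and "orientation" of the camera in the world. Camera axes: x right, y down, z forward; pixel columns grow to the right and rows downward; lengths in m; the calibration is good to about 2 mm. A picture is of the moment at which its call begins.
- close_job(): hands the job in, once; it reports no verdict.
The state is a dict: "time": time; "joint_positions": joint angles; "joint_vel": joint speeds; "joint_torque": joint torques, N m; "ee_pos": TCP position; "eef_rot": TCP orientation; "ft_force": force on the tool from outside, world axes, zero at the start; "torque": the same for the moment, N m; "width": finger opening in m.
Only numpy, scipy, OpenCV 4.12 (cv2) and the standard library are available. Lean on these libraries where they do the work, as an engineer would, in place of code of your own. Each camera call takes 0.05 s, during which the arm holds its last target.

TASK

The low ring-shaped toroid coil in the light brown tray has to go on the test jig, but the tall capacitor and the tall coil stand in front of it. First stand both tall parts upright on the grey bench mat, then set the toroid flat on the jig with the white post through its hole, and only then stand the capacitor and the coil back in the tray, each on the very spot where it stood at the start. Knock nothing over, set every part down rather than dropping it, and leave the other things on the bench and in the tray alone.

Things in the scene. Friction and masses are not known exactly. Their poses are not given: they have to be found in the camera images.
- capacitor_center (a point): Tall can capacitor, to be cleared and put back: an upright smooth grey cylinder 46 mm in diameter and 95 mm high in all (plain can 88 mm, then a 41 mm aluminium top disc and two small brass screw terminals). About 0.24 kg. This point is on its axis, 47.5 mm above its underside; z is its axis. It stands in the tray on the 5 mm floor, at the robot's side of the tray, beside the tall coil (axes about 72 mm apart); which of the two is on the left varies.
- coil_center (a point): Tall copper coil, to be cleared and put back: an upright wound cylinder 95 mm high and 46 mm in diameter, ridged copper winding between two plywood end discs 5 mm thick and flush with it. About 0.22 kg. This point is on its axis, 47.5 mm above its underside; z is its axis. It stands in the tray beside the capacitor.
- toroid_center (a point): Toroid, the thing to fetch: a low dark ring closely wound with turns of copper wire, lying flat, 58 mm outer diameter, round hole 30 mm in diameter, 28 mm high. About 0.16 kg. This point is on its axis, 14 mm above its underside; z is its axis. It lies on the tray's floor behind (on the far side of, seen from the robot) the two tall parts, about 52 mm farther along the tray's x and midway between them, so near that a gripper cannot come down over it until they are gone.
- tray: Fixed shallow light brown tray 170 mm (its x) by 200 mm (its y), floor 5 mm thick, low lip all round with its top edge 12 mm above the bench. Origin at the centre of its underside, on the bench; z up, x away from the robot.
- jig_seat (a point): Seat of the test jig, a fixed grey box 130 x 130 mm and 18 mm high with an upright white post 16 mm in diameter and 22 mm tall in the middle of its top and two little brass terminals 10 mm tall in its far corners (54 mm along x and 54 mm either way along y from the post). This point is on the post's axis at the level of the box's top, where the toroid's underside comes to rest; z up. Which side of the tray the jig is on varies.
- mat: The side area: a fixed grey bench mat 220 mm (its x) by 140 mm (its y), 3 mm thick, bare at the start. Origin at the centre of its underside, on the bench; x along its length, z up. It is on the other side of the tray from the jig.
- relay: Bystander, leave alone: small pale relay block with a copper patch on top 28 x 20 mm, 26 mm high, loose in the far left corner of the tray. Origin at the centre of its underside.
- film: Bystander, leave alone: small white block capacitor 26 x 14 mm, 20 mm high, loose in the far right corner of the tray. Origin at the centre of its underside.
- heatsink: Bystander, leave alone: finned aluminium heat sink 40 x 40 mm, 28 mm high, loose on the bench beside the far part of the tray. Origin at the centre of its underside.
- spool: Bystander, leave alone: black wire spool 60 mm in diameter, 40 mm high, standing on the bench beside the far part of the tray, on the other side from the heat sink. Origin at the centre of its underside.
There are look-alikes about, which are no part of the job. Leave any pink or yellow look-alike of the part that bears toroid_center alone.

How it is judged:
By the outcome, as a careful person would: the job done as asked, in the order asked, and still so for the second after the job is handed in, with the robot touching nothing.
It also fails if it takes over 118 s, if anything falls off the work surface, if the arm or the gripper's body presses on something with over 40 N, if the wrist force passes 120 N, or if a joint passes its speed limit or range.

## Working session

There is one attempt and no reset: what is moved stays moved. The work goes in short steps, Python scripts to look and compute and a shell command to move; the robot and the scene stay as the last step left them, time stands still between calls to the robot, and variables do not carry over. Pictures are saved under pics/ and viewed, and the job is handed in when it is done.

```bash
mkdir -p pics; ls; python3 - <<'E'
from bench import read_state,camera
import cv2,numpy as np
s=read_state();print({k:np.round(v,3).tolist() for k,v in s.items()})
for n in("top","side"):
    c=camera(n);cv2.imwrite(f"pics/{n}0.png",c["img"][:,:,::-1]);np.savez(f"{n}0.npz",**c)
    print(n,c["fx"],c["fy"],c["cx"],c["cy"],np.round(c["position"],4),np.round(c["orientation"],4))
E
```

```text
pics
{'time': 0.0, 'joint_positions': [-1.178, 0.333, -0.065, 1.461, 0.022, 1.35, -0.088], 'joint_vel': [0.0, 0.001, -0.001, 0.0, 0.0, -0.0, 0.001], 'joint_torque': [-0.002, -62.328, 0.024, -38.99, -0.061, 0.04, 0.0], 'ee_pos': [0.252, 0.571, 0.222], 'eef_rot': [0.206, 0.978, -0.001, -0.0], 'ft_force': [0.376, -1.101, 0.421], 'torque': [-0.02, 0.012, -0.068], 'width': 0.087}
top 402.7186208110385 402.7186208110385 273.62978891064125 207.31284331653853 [0.4192 0.0086 0.8132] [-0.7028  0.7064 -0.0648  0.0529]
side 394.51797811296655 394.51797811296655 285.3679840134462 217.70455525218551 [ 0.1489 -0.4504  0.8126] [ 0.8859 -0.3198  0.1179 -0.3145]
```

View pics/top0.png

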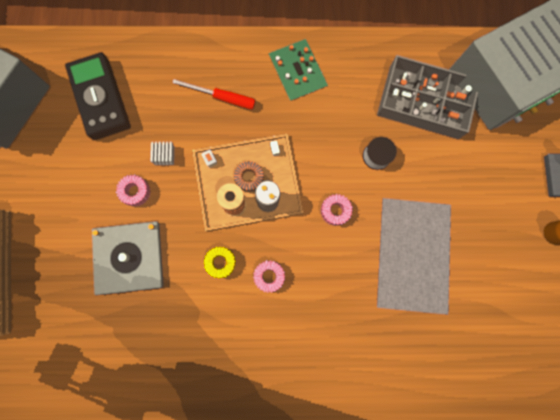

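View pics/side0.png

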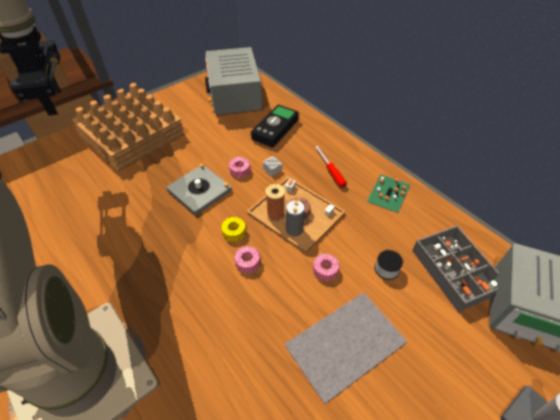

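```bash
cat > h.py <<'E'
import numpy as np,cv2
from scipy.spatial.transform import Rotation as R
from bench import read_state,camera
def load(n): return dict(np.load(n))
def ray(c,u,v):
    d=R.from_quat(c["orientation"]).apply([(u-c["cx"])/c["fx"],(v-c["cy"])/c["fy"],1]);return np.array(c["position"]),d
def onz(c,u,v,z):
    p,d=ray(c,u,v);return p+d*(z-p[2])/d[2]
def cloud(c):
    h,w=c["depth"].shape;v,u=np.mgrid[:h,:w];z=c["depth"]
    P=np.stack([(u-c["cx"])/c["fx"]*z,(v-c["cy"])/c["fy"]*z,z],-1)
    return R.from_quat(c["orientation"]).apply(P.reshape(-1,3)).reshape(h,w,3)+c["position"]
def proj(c,p):
    q=R.from_quat(c["orientation"]).inv().apply(np.array(p)-c["position"]);return c["fx"]*q[0]/q[2]+c["cx"],c["fy"]*q[1]/q[2]+c["cy"]
E
python3 - <<'E'
from h import *
c=load("top0.npz");P=cloud(c)
im=c["img"][:,:,::-1]
a=cv2.resize(im[125:240,185:310],None,fx=5,fy=5,interpolation=cv2.INTER_CUBIC);cv2.imwrite("pics/topcrop.png",a)
s=load("side0.npz");b=cv2.resize(s["img"][165:255,235:355,::-1],None,fx=5,fy=5,interpolation=cv2.INTER_CUBIC);cv2.imwrite("pics/sidecrop.png",b)
H=P[:,:,2]
for n,(u,v) in dict(cap=(267,193),coil=(229,197),tor=(248,175),toredge=(248,164),mat=(415,255),jig=(110,280),post=(123,257),tray=(220,220),bench=(330,300)).items(): print(n,np.round(P[v,u],3))
E
```

```text
cap [0.566 0.008 0.095]
coil [0.558 0.076 0.101]
tor [0.623 0.047 0.004]
toredge [0.638 0.046 0.033]
mat [ 0.457 -0.289  0.003]
jig [0.412 0.311 0.019]
post [0.455 0.282 0.039]
tray [0.529 0.103 0.006]
bench [ 0.37  -0.116  0.002]
```

View pics/topcrop.png

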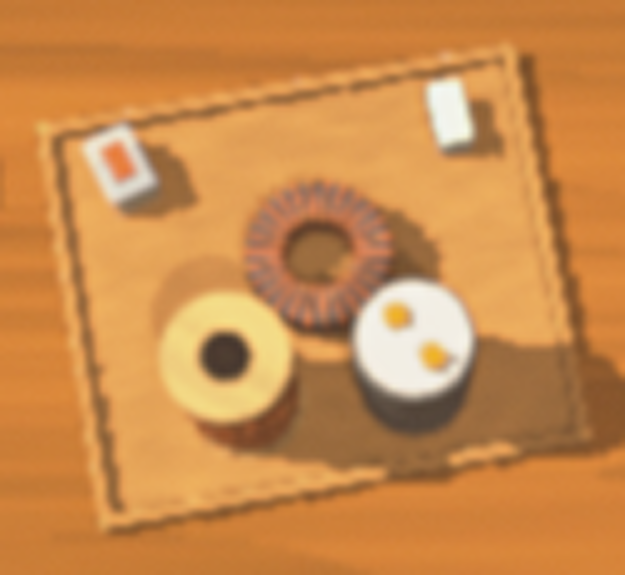

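View pics/sidecrop.png

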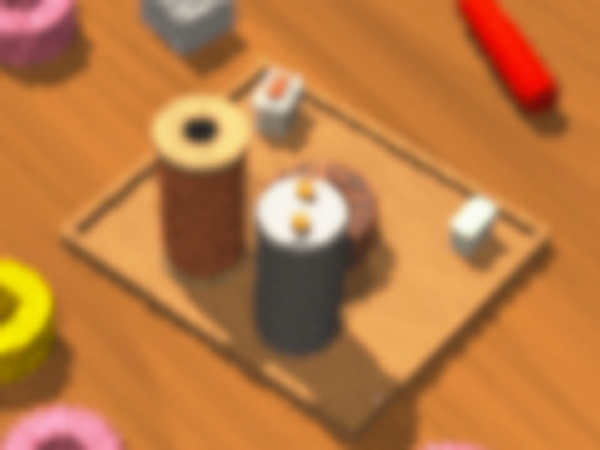

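Toroid candidates in the top view are the copper one in the tray (248,175), the pinks (132,190), (337,210) and (269,277), and the yellow (219,262). The crop shows the copper-wound ring behind the two tall parts, so that is the one. The coil is on the left (229,197) and the capacitor on the right (267,193).

```bash
cat >> h.py <<'E'
def circ(c,m,z):
    "mask -> largest contour -> world points on z -> min enclosing circle and centroid"
    cs,_=cv2.findContours(m.astype(np.uint8),cv2.RETR_EXTERNAL,cv2.CHAIN_APPROX_NONE)
    k=max(cs,key=cv2.contourArea)[:,0,:]
    W=np.array([onz(c,u,v,z)[:2] for u,v in k])
    (x,y),r=cv2.minEnclosingCircle((W*1000).astype(np.float32))
    e=cv2.fitEllipse((W*1000).astype(np.float32))
    return np.round([x,y,2*r],1),np.round(e[0],1),np.round(e[1],1)
def win(c,u0,v0,r):
    v,u=np.mgrid[:420,:560];return (abs(u-u0)<r)&(abs(v-v0)<r)
E
python3 - <<'E'
from h import *
for n in("top","side"):
    c=load(n+"0.npz");P=cloud(c);H=P[:,:,2];hsv=cv2.cvtColor(c["img"],cv2.COLOR_RGB2HSV);S=hsv[:,:,1];V=hsv[:,:,2]
    g=lambda p,r:(win(c,*proj(c,p),r))
    print(n)
    m=g([.565,.008,.095],26)&(S<60)&(V>150)&(H>.07);print("cap disc",circ(c,m,.0955 if 0 else .094))
    m=g([.565,.008,.095],26)&(H>.085);print("cap H",circ(c,m,.093))
    m=g([.558,.076,.1],26)&(H>.09);print("coil H",circ(c,m,.1))
    m=g([.62,.046,.033],22)&(H>.025)&(H<.045);print("tor H",circ(c,m,.033), np.round(P[m][:,:2].mean(0),4))
    # post / jig
    m=g([.455,.28,.04],30)&(H>.032)&(H<.05);print("post",circ(c,m,.04))
    # mat
    bl=(S<60)&(V>60)&(H<.012)&g([.457,-.28,0],90)
    m=cv2.morphologyEx(bl.astype(np.uint8),cv2.MORPH_OPEN,np.ones((5,5)))
    cs,_=cv2.findContours(m,cv2.RETR_EXTERNAL,cv2.CHAIN_APPROX_NONE);k=max(cs,key=cv2.contourArea)[:,0]
    W=np.array([onz(c,u,v,.003)[:2] for u,v in k]);r=cv2.minAreaRect((W*1000).astype(np.float32));print("mat",r)
    m=g([.455,.28,.018],60)&(H>.012)&(H<.025)
    cs,_=cv2.findContours(m.astype(np.uint8),cv2.RETR_EXTERNAL,cv2.CHAIN_APPROX_NONE);k=max(cs,key=cv2.contourArea)[:,0]
    W=np.array([onz(c,u,v,.018)[:2] for u,v in k]);print("jig",cv2.minAreaRect((W*1000).astype(np.float32)))
    if n=="top":
        for nm,u,v in [("relay",208,158),("film",275,147)]:
            m=win(c,u,v,10)&(H>.015);print(nm,np.round(P[m].mean(0),3),np.round(P[m].max(0),3))
        for nm,uv in dict(trayTL=(194,150),TR=(288,135),BR=(303,214),BL=(206,231)).items(): print(nm,np.round(onz(c,*uv,.012),3))
E
```

```text
top
cap disc (array([567.6,   7.6,  44. ]), array([567.6,   7.5]), array([41.9, 42.6]))
cap H (array([565.9,   6.4,  48. ]), array([566.7,   7.4]), array([43.7, 45.1]))
coil H (array([559.7,  75.2,  47.4]), array([559.7,  75.3]), array([45.4, 46.2]))
tor H (array([615. ,  45.7,  60.1]), array([615.1,  45.6]), array([57. , 57.5])) [0.6151 0.0458]
post (array([453.8, 282.2,  17.2]), array([454.7, 282.3]), array([14. , 15.6]))
mat ((457.7738342285156, -288.04998779296875), (138.04156494140625, 217.2366943359375), 84.02881622314453)
jig ((454.8868713378906, 282.6908874511719), (129.41513061523438, 130.19078063964844), 6.102222919464111)
relay [0.651 0.124 0.032] [0.675 0.141 0.813]
film [ 0.67  -0.007  0.041] [0.69  0.009 0.813]
trayTL [0.674 0.158 0.012]
TR [ 0.706 -0.036  0.012]
BR [ 0.54  -0.064  0.012]
BL [0.507 0.13  0.012]
side
cap disc (array([568.6,   7. ,  44.3]), array([567.8,   6.9]), array([38. , 43.2]))
cap H (array([561.6,  76.9,  60. ]), array([563.5,  75.7]), array([42.6, 61. ]))
coil H (array([558.8,  72.8,  56.3]), array([559.6,  73.1]), array([45.5, 54.6]))
tor H (array([617. ,  43.5,  64.9]), array([616.2,  43.7]), array([55.1, 57.8])) [0.6173 0.053 ]
post (array([454.9, 280.8,  21.8]), array([454.8, 280.9]), array([14.3, 21.4]))
mat ((457.32080078125, -288.6414794921875), (137.5546875, 217.39947509765625), 84.0555191040039)
jig ((454.8116149902344, 280.6815490722656), (132.10858154296875, 135.80865478515625), 6.087758541107178)
```

```bash
python3 - <<'E'
from h import *
for n in("top","side"):
    c=load(n+"0.npz");P=cloud(c);H=P[:,:,2];hsv=cv2.cvtColor(c["img"],cv2.COLOR_RGB2HSV)
    m=(H>.045)&(P[...,0]>.1)&(c["depth"]>0)&(H<.5)
    k,l,st,_=cv2.connectedComponentsWithStats(m.astype(np.uint8))
    for i in range(1,k):
        if st[i,4]>60: Q=P[l==i];print(n,st[i].tolist(),np.round(np.percentile(Q,1,axis=0),2),np.round(np.percentile(Q,99,axis=0),2))
    if n=="side":
        m=win(c,*proj(c,[.56,.075,.1]),26)&(hsv[...,1]>60)&(hsv[...,2]>170)&(H>.085)
        print("coil plywood",circ(c,m,.1))
    m=win(c,*proj(c,[.615,.046,.033]),40)&(H>.045);print
E
```

```text
top [456, 0, 104, 124, 8108] [ 0.72 -0.55  0.05] [ 0.93 -0.39  0.12]
top [0, 50, 40, 88, 1861] [0.7  0.47 0.05] [0.83 0.53 0.12]
top [255, 181, 25, 29, 559] [ 0.55 -0.01  0.05] [0.59 0.03 0.1 ]
top [217, 184, 27, 29, 620] [0.54 0.05 0.05] [0.58 0.1  0.1 ]
side [0, 0, 66, 116, 4766] [0.19 0.47 0.06] [0.36 1.06 0.47]
side [48, 0, 27, 42, 429] [0.47 1.25 0.05] [0.5  1.28 0.2 ]
side [68, 0, 39, 75, 877] [0.47 0.95 0.05] [0.5  0.98 0.29]
side [362, 0, 198, 90, 8948] [ 1.64 -0.1   0.05] [1.66 0.69 0.27]
side [205, 47, 57, 59, 2748] [0.68 0.47 0.05] [0.9  0.71 0.12]
side [72, 83, 110, 78, 4466] [0.3  0.5  0.05] [0.54 0.73 0.1 ]
side [0, 171, 15, 27, 62] [0.1  0.04 0.42] [0.11 0.06 0.47]
side [266, 184, 19, 29, 466] [0.54 0.05 0.05] [0.58 0.1  0.1 ]
side [286, 201, 19, 27, 442] [ 0.55 -0.02  0.05] [0.59 0.03 0.1 ]
side [479, 243, 81, 98, 5104] [ 0.72 -0.55  0.05] [ 0.89 -0.39  0.12]
side [537, 393, 23, 27, 401] [ 0.6  -0.62  0.05] [ 0.62 -0.6   0.12]
coil plywood (array([560.1,  74.8,  52.7]), array([561.3,  75.2]), array([46.2, 48.2]))
```

```bash
python3 -m inch '[[0,0,0,0,0,0.08],[0,0,0,0,0,0.08],[0,0,0,0,0,0.08],[0,0,0,0,0,0.08],[0,0,0,0,0,0.08]]' 1 35; python3 -m inch '[[0,0,0,0,0,0.08],[0,0,0,0,0,0.0717],[0,0,0,0,0,0],[0,0,0,0,0,0]]'
```

```text
time: 0.72
ee_pos: [0.2523, 0.5715, 0.2221]
eef_rot: [0.589, 0.808, -0.0, 0.0]
ft_force: [0.4, -0.3, -0.3]
width: 0.0867
time: 1.23
ee_pos: [0.2524, 0.5717, 0.2224]
eef_rot: [0.706, 0.708, -0.0, 0.0]
ft_force: [0.6, 0.2, -0.1]
width: 0.0872
```

```bash
python3 -m inch '[[-0.94,0.525,0,0,0,0],[-0.94,0.525,0,0,0,0],[-0.94,0.525,0,0,0,0],[-0.94,0.525,0,0,0,0],[-0.94,0.525,0,0,0,0]]'; python3 -m inch '[[-0.94,0.525,0,0,0,0],[-0.94,0.525,0,0,0,0],[-0.94,0.525,0,0,0,0],[-0.94,0.525,0,0,0,0],[-0.94,0.525,0,0,0,0]]';python3 -m inch '[[-0.94,0.525,0,0,0,0],[-0.94,0.525,0,0,0,0],[-0.94,0.525,0,0,0,0],[-0.94,0.525,0,0,0,0],[-0.94,0.525,0,0,0,0]]'; python3 -m inch '[[0,0,0,0,0,0],[0,0,0,0,0,0],[0,0,0,0,0,0]]'
```

```text
time: 1.85
ee_pos: [0.358, 0.3824, 0.2226]
eef_rot: [0.706, 0.708, 0.0, -0.0]
ft_force: [-0.0, -0.2, -0.3]
width: 0.0874
time: 2.48
ee_pos: [0.4628, 0.1943, 0.2227]
eef_rot: [0.706, 0.708, 0.0, -0.0]
ft_force: [0.4, 0.1, 0.0]
width: 0.0867
time: 3.1
ee_pos: [0.5678, 0.0064, 0.2227]
eef_rot: [0.706, 0.708, 0.0, 0.0]
ft_force: [-0.4, 0.3, 1.2]
width: 0.0873
time: 3.48
ee_pos: [0.5669, 0.0089, 0.2225]
eef_rot: [0.706, 0.708, 0.0, -0.0]
ft_force: [0.8, 0.8, 0.8]
width: 0.087
```

```bash
python3 -m inch '[[-0.03,0.02,0.9,0,0,0],[0,0,0.9,0,0,0],[0,0,0.9,0,0,0],[0,0,0.9,0,0,0],[0,0,0.65,0,0,0]]'; python3 -m inch '[[0,0,0,0,0,0],[0,0,0,0,0,0]]'
python3 - <<'E'
from h import *
c=camera("side");cv2.imwrite("pics/s1.png",cv2.resize(c["img"][120:300,180:420,::-1],None,fx=3,fy=3))
E
```

```text
time: 4.1
ee_pos: [0.5672, 0.0077, 0.0511]
eef_rot: [0.706, 0.708, -0.0, -0.001]
ft_force: [-0.3, 0.5, 0.1]
width: 0.0869
time: 4.35
ee_pos: [0.5686, 0.007, 0.0538]
eef_rot: [0.707, 0.707, 0.001, 0.0]
ft_force: [-0.1, 0.8, -0.2]
width: 0.087
```

View pics/s1.png

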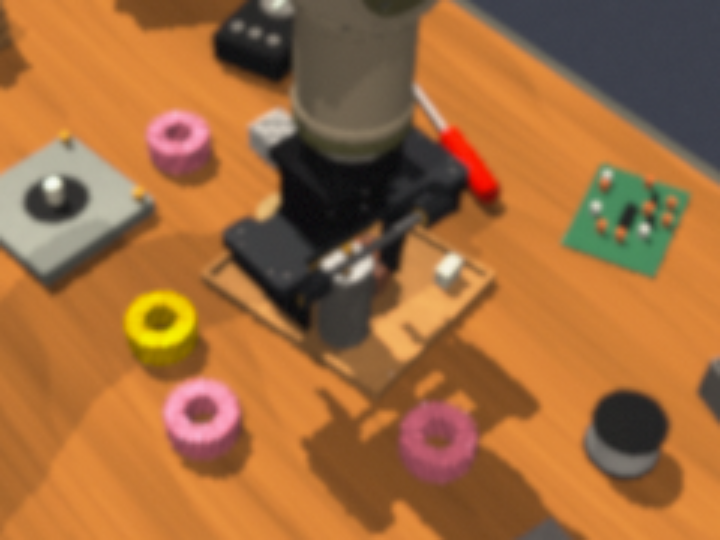

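The jaws straddle the capacitor, one finger in front and one behind, and the other parts are untouched. Closing now.

```bash
python3 -m inch '[[0,0,0,0,0,0],[0,0,0,0,0,0],[0,0,0,0,0,0],[0,0,0,0,0,0]]' 0.15 25; python3 -m inch '[[0,0,0,0,0,0],[0,0,0,0,0,0],[0,0,0,0,0,0],[0,0,0,0,0,0]]' -0.3 25
```

```text
time: 4.9
ee_pos: [0.568, 0.0064, 0.0526]
eef_rot: [0.707, 0.707, 0.0, -0.0]
ft_force: [-0.3, -1.2, -0.4]
width: 0.0557
time: 5.4
ee_pos: [0.568, 0.0065, 0.0525]
eef_rot: [0.707, 0.707, 0.0, -0.0]
ft_force: [0.7, 0.2, -0.4]
width: 0.0456
```

```bash
python3 -m inch '[[0,0,-0.3,0,0,0],[0,0,-0.5,0,0,0],[0,0,-0.6,0,0,0],[0,0,-0.6,0,0,0],[0,0,-0.5,0,0,0]]'; python3 -m inch '[[-0.5,-0.1,0,0,0,0],[-0.9,-0.17,0,0,0,0],[-0.9,-0.17,0,0,0,0],[-0.9,-0.17,0,0,0,0],[-0.9,-0.17,0,0,0,0]]'; python3 -m inch '[[-0.9,-0.17,0,0,0,0],[-0.9,-0.17,0,0,0,0],[-0.9,-0.17,0,0,0,0],[-0.7,-0.11,0,0,0,0],[0,0,0,0,0,0]]';python3 -m inch '[[0,0,0,0,0,0],[0,0,0,0,0,0]]'
```

```text
time: 6.02
ee_pos: [0.568, 0.0063, 0.1541]
eef_rot: [0.707, 0.707, 0.0, 0.0]
ft_force: [-0.6, 0.0, -2.8]
width: 0.0456
time: 6.65
ee_pos: [0.5352, -0.16, 0.1519]
eef_rot: [0.708, 0.707, -0.0, -0.0]
ft_force: [-0.6, 0.2, -3.0]
width: 0.0452
time: 7.28
ee_pos: [0.5092, -0.2973, 0.152]
eef_rot: [0.709, 0.705, -0.001, -0.0]
ft_force: [-0.5, 0.4, -1.9]
width: 0.0456
time: 7.52
ee_pos: [0.512, -0.2926, 0.1523]
eef_rot: [0.707, 0.707, 0.0, -0.0]
ft_force: [0.3, 0.5, -3.3]
width: 0.0455
```

Lower to about 2 mm above the mat, then ease down until contact shows in the force.

```bash
python3 -m inch '[[0,0,0.7,0,0,0],[0,0,0.7,0,0,0],[0,0,0.6,0,0,0],[0,0,0.35,0,0,0],[0,0,0.1,0,0,0]]'; python3 -m inch '[[0,0,0,0,0,0],[0,0,0.03,0,0,0],[0,0,0,0,0,0]]';python3 -m inch '[[0,0,0.025,0,0,0],[0,0,0,0,0,0]]'
```

```text
time: 8.15
ee_pos: [0.5117, -0.293, 0.054]
eef_rot: [0.707, 0.707, -0.0, -0.0]
ft_force: [0.2, -0.6, -2.8]
width: 0.0454
time: 8.52
ee_pos: [0.5121, -0.2937, 0.0538]
eef_rot: [0.707, 0.707, 0.0, 0.0]
ft_force: [0.2, -0.1, -1.5]
width: 0.0452
time: 8.78
ee_pos: [0.5118, -0.2935, 0.0523]
eef_rot: [0.707, 0.707, 0.0, -0.0]
ft_force: [-0.1, 0.1, -2.4]
width: 0.0453
```

```bash
python3 -m inch '[[0,0,0.025,0,0,0],[0,0,0,0,0,0],[0,0,0,0,0,0]]';python3 -m inch '[[0,0,0.025,0,0,0],[0,0,0,0,0,0],[0,0,0,0,0,0]]'
```

```text
time: 9.15
ee_pos: [0.5118, -0.2935, 0.0513]
eef_rot: [0.707, 0.707, 0.0, -0.0]
ft_force: [-0.3, -0.8, -2.6]
width: 0.046
time: 9.52
ee_pos: [0.5119, -0.2936, 0.0505]
eef_rot: [0.707, 0.707, 0.0, 0.0]
ft_force: [-1.7, 0.5, 1.3]
width: 0.0455
```

```bash
python3 -m inch '[[0,0,0,0,0,0],[0,0,0,0,0,0],[0,0,0,0,0,0],[0,0,0,0,0,0],[0,0,0,0,0,0]]' 0.5;python3 -m inch '[[0,0,0,0,0,0],[0,0,0,0,0,0],[0,0,0,0,0,0]]' 1;python3 -m inch '[[0,0,-0.5,0,0,0],[0,0,-0.9,0,0,0],[0,0,-0.9,0,0,0],[0,0,-0.5,0,0,0],[0,0,0,0,0,0]]'
```

```text
time: 10.15
ee_pos: [0.5118, -0.2935, 0.0503]
eef_rot: [0.707, 0.707, 0.0, -0.0]
ft_force: [-0.4, 0.5, -0.1]
width: 0.0654
time: 10.52
ee_pos: [0.5118, -0.2936, 0.0503]
eef_rot: [0.707, 0.707, 0.0, -0.0]
ft_force: [-0.5, 0.4, -0.1]
width: 0.0842
time: 11.15
ee_pos: [0.5128, -0.2942, 0.1649]
eef_rot: [0.707, 0.707, 0.001, 0.002]
ft_force: [-0.2, -0.4, -1.1]
width: 0.0869
```

```bash
python3 -m inch '[[0.9,0.12,0,0,0,0],[0.94,0.12,0,0,0,0],[0.94,0.12,0,0,0,0],[0.94,0.12,0,0,0,0],[0.94,0.12,0,0,0,0]]'; python3 -m inch '[[0.94,0.12,0,0,0,0],[0.94,0.12,0,0,0,0],[0.94,0.12,0,0,0,0],[0.94,0.12,0,0,0,0],[0.8,0.12,0,0,0,0]]';python3 -m inch '[[0,0,0,0,0,0],[0,0,0,0,0,0],[0,0,0,0,0,0]]'
python3 - <<'E'
from h import *
for n in("top","side"):
    c=camera(n);cv2.imwrite(f"pics/{n}2.png",c["img"][:,:,::-1])
E
```

```text
time: 11.78
ee_pos: [0.5355, -0.1059, 0.1619]
eef_rot: [0.707, 0.707, -0.0, -0.0]
ft_force: [-0.4, 1.1, 0.9]
width: 0.0874
time: 12.4
ee_pos: [0.5596, 0.0767, 0.1618]
eef_rot: [0.707, 0.707, -0.0, -0.0]
ft_force: [0.4, 0.2, -0.6]
width: 0.0872
time: 12.78
ee_pos: [0.5599, 0.0739, 0.1622]
eef_rot: [0.708, 0.706, -0.0, 0.0]
ft_force: [0.2, -0.1, -0.0]
width: 0.087
```

View pics/side2.png

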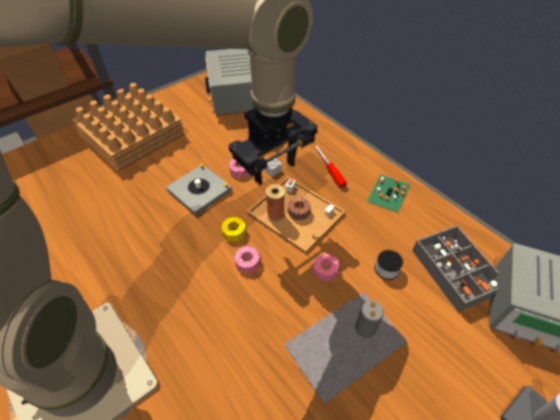

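The capacitor stands upright on the mat at (370,318), with the coil (275,202) and toroid (299,207) still in place. Next is the coil.

```bash
python3 -m inch '[[0.02,0,0.7,0,0,0],[0,0,0.8,0,0,0],[0,0,0.7,0,0,0],[0,0,0.4,0,0,0],[0,0,0.14,0,0,0]]';python3 -m inch '[[0,0,0,0,0,0],[0,0,0,0,0,0]]';  python3 -m inch '[[0,0,0,0,0,0],[0,0,0,0,0,0],[0,0,0,0,0,0],[0,0,0,0,0,0]]' 0.15 25; python3 -m inch '[[0,0,0,0,0,0],[0,0,0,0,0,0],[0,0,0,0,0,0],[0,0,0,0,0,0]]' -0.3 25
```

```text
time: 13.5
ee_pos: [0.5598, 0.0757, 0.0522]
eef_rot: [0.707, 0.707, -0.0, -0.0]
ft_force: [0.5, -0.5, 0.1]
width: 0.0868
time: 13.75
ee_pos: [0.5607, 0.0762, 0.0537]
eef_rot: [0.707, 0.707, 0.001, 0.0]
ft_force: [-1.2, 0.1, -0.3]
width: 0.0868
time: 14.25
ee_pos: [0.56, 0.076, 0.0528]
eef_rot: [0.707, 0.707, 0.0, -0.0]
ft_force: [-0.2, 0.5, 0.6]
width: 0.0556
time: 14.75
ee_pos: [0.5601, 0.076, 0.0527]
eef_rot: [0.707, 0.707, 0.0, 0.0]
ft_force: [0.9, 0.3, -1.0]
width: 0.0457
```

```bash
python3 -m inch '[[0,0,-0.3,0,0,0],[0,0,-0.5,0,0,0],[0,0,-0.6,0,0,0],[0,0,-0.6,0,0,0],[0,0,-0.5,0,0,0]]'; python3 -m inch '[[-0.5,-0.3,0,0,0,0],[-0.9,-0.5,0,0,0,0],[-0.9,-0.5,0,0,0,0],[-0.9,-0.5,0,0,0,0],[-0.9,-0.5,0,0,0,0]]'; python3 -m inch '[[-0.9,-0.5,0,0,0,0],[-0.9,-0.4,0,0,0,0],[-0.9,-0.3,0,0,0,0],[-0.9,-0.3,0,0,0,0],[-0.8,-0.125,0,0,0,0]]';python3 -m inch '[[-0.46,0,0,0,0,0],[0,0,0,0,0,0],[0,0,0,0,0,0]]'
```

```text
time: 15.38
ee_pos: [0.56, 0.0759, 0.1544]
eef_rot: [0.707, 0.707, 0.0, 0.0]
ft_force: [-0.2, -0.2, -2.3]
width: 0.0458
time: 16.0
ee_pos: [0.466, -0.0898, 0.1523]
eef_rot: [0.708, 0.707, -0.0, -0.0]
ft_force: [0.2, -0.4, -2.8]
width: 0.0453
time: 16.62
ee_pos: [0.4007, -0.2654, 0.1524]
eef_rot: [0.708, 0.706, 0.0, -0.001]
ft_force: [0.4, -1.3, -2.5]
width: 0.0454
time: 17.0
ee_pos: [0.4023, -0.2816, 0.1523]
eef_rot: [0.707, 0.707, 0.0, -0.001]
ft_force: [0.2, 0.6, -2.5]
width: 0.0453
```

```bash
python3 -m inch '[[0,0,0.7,0,0,0],[0,0,0.7,0,0,0],[0,0,0.6,0,0,0],[0,0,0.35,0,0,0],[0,0,0.12,0,0,0]]'; python3 -m inch '[[0,0,0,0,0,0],[0,0,0.03,0,0,0],[0,0,0,0,0,0]]';python3 -m inch '[[0,0,0.02,0,0,0],[0,0,0,0,0,0],[0,0,0,0,0,0]]'
```

```text
time: 17.62
ee_pos: [0.4027, -0.2817, 0.0535]
eef_rot: [0.707, 0.707, -0.0, -0.0]
ft_force: [1.3, 0.7, -2.0]
width: 0.0456
time: 18.0
ee_pos: [0.4031, -0.2824, 0.0531]
eef_rot: [0.707, 0.707, 0.0, 0.0]
ft_force: [-0.0, -0.1, -2.0]
width: 0.0454
time: 18.38
ee_pos: [0.4028, -0.2823, 0.0519]
eef_rot: [0.707, 0.707, 0.0, -0.0]
ft_force: [-0.2, -0.8, -1.0]
width: 0.0455
```

```bash
python3 -m inch '[[0,0,0.02,0,0,0],[0,0,0,0,0,0],[0,0,0,0,0,0]]';python3 -m inch '[[0,0,0.02,0,0,0],[0,0,0,0,0,0],[0,0,0,0,0,0]]'
```

```text
time: 18.75
ee_pos: [0.4028, -0.2823, 0.0511]
eef_rot: [0.707, 0.707, 0.0, -0.0]
ft_force: [-0.4, -0.5, -2.3]
width: 0.0457
time: 19.12
ee_pos: [0.403, -0.2824, 0.0506]
eef_rot: [0.707, 0.707, 0.0, 0.0]
ft_force: [-1.6, 0.3, 4.9]
width: 0.0458
```

```bash
python3 -m inch '[[0,0,0,0,0,0],[0,0,0,0,0,0],[0,0,0,0,0,0],[0,0,0,0,0,0],[0,0,0,0,0,0]]' 0.5;python3 -m inch '[[0,0,0,0,0,0],[0,0,0,0,0,0],[0,0,0,0,0,0]]' 1;python3 -m inch '[[0,0,-0.5,0,0,0],[0,0,-0.9,0,0,0],[0,0,-0.9,0,0,0],[0,0,-0.5,0,0,0],[0,0,0,0,0,0]]'
```

```text
time: 19.75
ee_pos: [0.4029, -0.2823, 0.0503]
eef_rot: [0.707, 0.707, 0.0, 0.0]
ft_force: [-1.1, -1.1, 0.3]
width: 0.0649
time: 20.12
ee_pos: [0.4028, -0.2823, 0.0503]
eef_rot: [0.707, 0.707, 0.0, -0.0]
ft_force: [0.6, -0.7, 0.7]
width: 0.0842
time: 20.75
ee_pos: [0.4037, -0.2826, 0.1635]
eef_rot: [0.707, 0.707, 0.001, 0.001]
ft_force: [0.4, -0.6, -1.3]
width: 0.0872
```

```bash
cat > look.py <<'E'
from h import *
import sys
t=sys.argv[1]
for n in("top","side"):
    c=camera(n);cv2.imwrite(f"pics/{n}{t}.png",c["img"][:,:,::-1]);np.savez(f"{n}{t}.npz",**c)
E
python3 look.py 3; python3 - <<'E'
from h import *
for n in("top","side"):
    c=load(n+"3.npz");P=cloud(c);H=P[:,:,2]
    m=win(c,*proj(c,[.6155,.0455,.033]),24)&(H>.022)&(H<.045)
    k,l,st,ce=cv2.connectedComponentsWithStats(m.astype(np.uint8));i=1+st[1:,4].argmax()
    print(n,circ(c,(l==i),.033),np.round(P[l==i].max(0),3),np.round(P[l==i].min(0),3))
E
```

```text
top (array([614.2,  45.7,  61.4]), array([614.6,  45.3]), array([57.4, 58.6])) [0.645 0.075 0.038] [0.586 0.016 0.022]Traceback (most recent call last):
  File "<stdin>", line 5, in <module>
ValueError: attempt to get argmax of an empty sequence
```

View pics/top3.png

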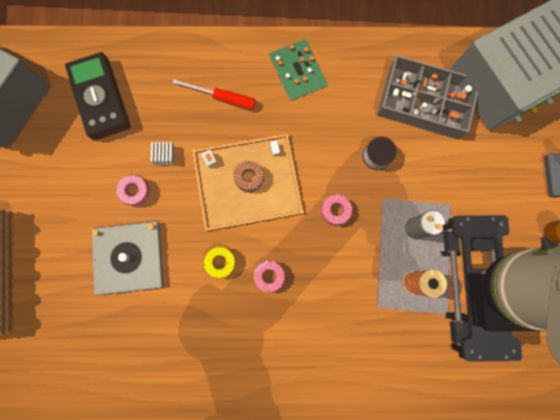

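Both tall parts stand on the mat: capacitor (432,222), coil (432,284). The toroid (248,176) lies free, so I reach for it now.

```bash
python3 -m inch '[[0.9,0.5,0,0,0,0],[0.9,0.6,0,0,0,0],[0.9,0.6,0,0,0,0],[0.9,0.6,0,0,0,0],[0.9,0.6,0,0,0,0]]'; python3 -m inch '[[0.9,0.6,0,0,0,0],[0.9,0.6,0,0,0,0],[0.9,0.6,0,0,0,0],[0.9,0.6,0,0,0,0],[0.1,0,0,0,0,0]]'; python3 -m inch '[[0,0,0.7,0,0,0],[0,0,0.8,0,0,0],[0,0,0.8,0,0,0],[0,0,0,0,0,0],[0,0,0,0,0,0]]'
```

```text
time: 21.48
ee_pos: [0.5189, -0.1011, 0.161]
eef_rot: [0.707, 0.707, -0.001, -0.001]
ft_force: [-0.5, -0.0, 0.1]
width: 0.0874
time: 22.1
ee_pos: [0.6152, 0.0492, 0.1599]
eef_rot: [0.706, 0.709, -0.001, -0.001]
ft_force: [-0.4, -1.0, -1.0]
width: 0.0868
time: 22.72
ee_pos: [0.6153, 0.045, 0.0711]
eef_rot: [0.708, 0.707, 0.0, 0.0]
ft_force: [-0.8, -0.9, 0.4]
width: 0.087
```

```bash
python3 -m inch '[[0,0,0.6,0,0,0],[0,0,0.6,0,0,0],[0,0,0.25,0,0,0],[0,0,0,0,0,0],[0,0,0,0,0,0]]';python3 -m inch '[[0,0,0.1,0,0,0],[0,0,0,0,0,0],[0,0,0,0,0,0]]'; python3 -m inch '[[0,0,0,0,0,0],[0,0,0,0,0,0],[0,0,0,0,0,0]]' 0.45 25; python3 -m inch '[[0,0,0,0,0,0],[0,0,0,0,0,0],[0,0,0,0,0,0],[0,0,0,0,0,0]]' -0.1 25
```

```text
time: 23.35
ee_pos: [0.6158, 0.0456, 0.0136]
eef_rot: [0.707, 0.707, 0.001, 0.0]
ft_force: [0.4, -0.2, -0.4]
width: 0.0872
time: 23.72
ee_pos: [0.615, 0.0457, 0.0085]
eef_rot: [0.707, 0.707, 0.0, -0.0]
ft_force: [-0.4, 0.3, 0.4]
width: 0.087
time: 24.1
ee_pos: [0.615, 0.0456, 0.0083]
eef_rot: [0.707, 0.707, 0.0, -0.0]
ft_force: [0.3, 0.5, 0.3]
width: 0.0665
time: 24.6
ee_pos: [0.615, 0.0456, 0.0084]
eef_rot: [0.707, 0.707, 0.0, -0.0]
ft_force: [0.1, 0.1, -1.0]
width: 0.0578
```

```bash
python3 -m inch '[[0,0,-0.2,0,0,0],[0,0,-0.5,0,0,0],[0,0,-0.6,0,0,0],[0,0,-0.6,0,0,0],[0,0,-0.35,0,0,0]]'; python3 -m inch '[[0.5,-0.34,0,0,0,0],[0.8,-0.55,0,0,0,0],[0.9,-0.6,0,0,0,0],[0.9,-0.6,0,0,0,0],[0.9,-0.6,0,0,0,0]]'; python3 -m inch '[[0.9,-0.6,0,0,0,0],[0.7,-0.5,0,0,0,0],[0.3,-0.21,0,0,0,0],[0,0,0,0,0,0],[0,0,0,0,0,0]]'
python3 look.py 4; python3 - <<'E'
from h import *
c=load("side4.npz");cv2.imwrite("pics/s4c.png",cv2.resize(c["img"][130:250,130:290,::-1],None,fx=5,fy=5,interpolation=cv2.INTER_CUBIC))
E
```

```text
time: 25.22
ee_pos: [0.6157, 0.0455, 0.1008]
eef_rot: [0.707, 0.707, 0.001, 0.001]
ft_force: [-1.6, 0.6, -1.6]
width: 0.0583
time: 25.85
ee_pos: [0.5066, 0.2067, 0.0989]
eef_rot: [0.707, 0.707, 0.0, -0.0]
ft_force: [-0.3, 0.7, -1.7]
width: 0.058
time: 26.48
ee_pos: [0.4561, 0.2802, 0.0985]
eef_rot: [0.708, 0.706, 0.0, 0.0]
ft_force: [0.8, -0.0, -1.4]
width: 0.058
```

View pics/s4c.png

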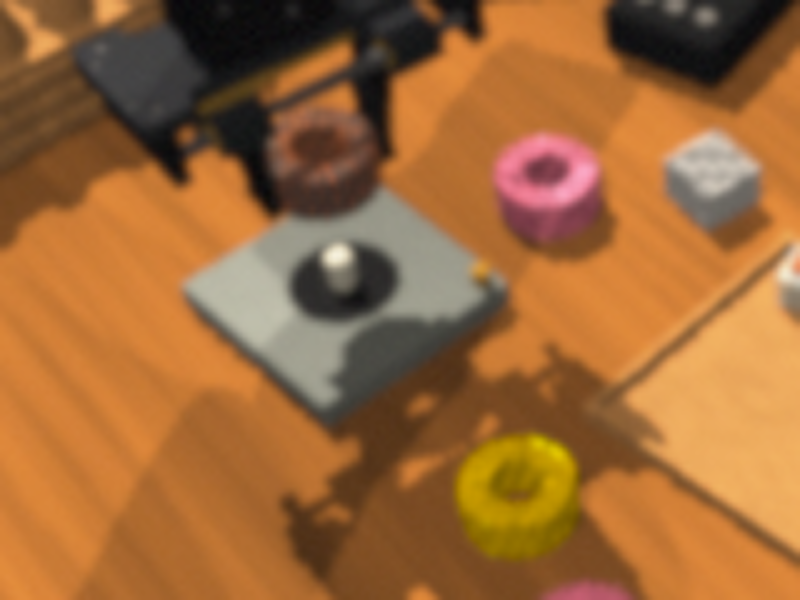

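The toroid is held level over the post, which shows at (340,270) in the crop.

```bash
python3 -m inch '[[0.03,-0.02,0.4,0,0,0],[0,0,0.5,0,0,0],[0,0,0.25,0,0,0],[0,0,0,0,0,0],[0,0,0,0,0,0]]'; python3 look.py 5; python3 - <<'E'
from h import *
c=load("side5.npz");cv2.imwrite("pics/s5c.png",cv2.resize(c["img"][140:230,160:260,::-1],None,fx=6,fy=6,interpolation=cv2.INTER_CUBIC))
E
```

```text
time: 27.2
ee_pos: [0.4547, 0.2829, 0.0527]
eef_rot: [0.707, 0.707, 0.0, 0.0]
ft_force: [-0.0, -0.2, -1.1]
width: 0.0578
```

View pics/s5c.png

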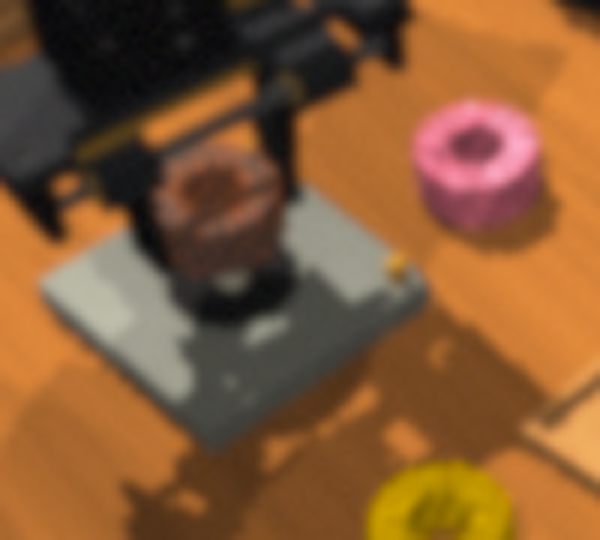

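```bash
python3 -m inch '[[-0.025,0,0.2,0,0,0],[0,0,0.25,0,0,0],[0,0,0.2,0,0,0],[0,0,0,0,0,0],[0,0,0,0,0,0]]'; python3 -m inch '[[0,0,0.07,0,0,0],[0,0,0,0,0,0],[0,0,0,0,0,0]]'
```

```text
time: 27.92
ee_pos: [0.4544, 0.2819, 0.0264]
eef_rot: [0.707, 0.707, 0.0, 0.0]
ft_force: [0.2, -0.2, -1.1]
width: 0.0582
time: 28.3
ee_pos: [0.4543, 0.2819, 0.0236]
eef_rot: [0.707, 0.707, 0.0, -0.0]
ft_force: [-0.5, 0.3, -0.8]
width: 0.058
```

```bash
python3 -m inch '[[0,0,0.025,0,0,0],[0,0,0,0,0,0],[0,0,0,0,0,0]]'
```

```text
time: 28.68
ee_pos: [0.4543, 0.2819, 0.0226]
eef_rot: [0.707, 0.707, 0.0, -0.0]
ft_force: [0.4, -0.8, -1.0]
width: 0.0582
```

```bash
python3 -m inch '[[0,0,0.02,0,0,0],[0,0,0,0,0,0],[0,0,0,0,0,0]]'; python3 -m inch '[[0,0,0.02,0,0,0],[0,0,0,0,0,0],[0,0,0,0,0,0]]'
```

```text
time: 29.05
ee_pos: [0.4543, 0.2819, 0.0217]
eef_rot: [0.707, 0.707, 0.0, -0.0]
ft_force: [0.4, -0.8, -2.1]
width: 0.0581
time: 29.42
ee_pos: [0.4544, 0.282, 0.0212]
eef_rot: [0.707, 0.707, 0.0, -0.0]
ft_force: [-2.0, -1.2, 5.5]
width: 0.0583
```

```bash
python3 -m inch '[[0,0,0,0,0,0],[0,0,0,0,0,0],[0,0,0,0,0,0],[0,0,0,0,0,0]]' 0.7;python3 -m inch '[[0,0,0,0,0,0],[0,0,0,0,0,0],[0,0,0,0,0,0]]' 1;python3 -m inch '[[0,0,-0.3,0,0,0],[0,0,-0.8,0,0,0],[0,0,-0.9,0,0,0],[0,0,-0.9,0,0,0],[0,0,-0.65,0,0,0]]'
```

```text
time: 29.92
ee_pos: [0.4543, 0.2819, 0.0209]
eef_rot: [0.707, 0.707, 0.0, 0.0]
ft_force: [-0.1, 0.1, -1.0]
width: 0.0735
time: 30.3
ee_pos: [0.4543, 0.2819, 0.0209]
eef_rot: [0.707, 0.707, 0.0, -0.0]
ft_force: [0.7, 0.0, -0.6]
width: 0.0863
time: 30.92
ee_pos: [0.4548, 0.282, 0.1655]
eef_rot: [0.707, 0.707, 0.001, -0.0]
ft_force: [-0.7, -0.2, -0.2]
width: 0.0868
```

```bash
python3 -m inch '[[-0.94,0,0,0,0,0],[-0.94,0,0,0,0,0],[-0.94,0,0,0,0,0],[-0.94,0,0,0,0,0],[-0.94,0,0,0,0,0]]'; python3 -m inch '[[-0.94,0,0,0,0,0],[-0.94,0,0,0,0,0],[-0.94,0,0,0,0,0],[-0.94,0,0,0,0,0],[-0.94,0,0,0,0,0]]';python3 -m inch '[[-0.94,-0.26,0,0,0,0],[-0.94,-0.26,0,0,0,0],[-0.94,-0.26,0,0,0,0],[-0.94,-0.26,0,0,0,0],[-0.94,-0.25,0,0,0,0]]'; python3 -m inch '[[0,0,0,0,0,0],[0,0,0,0,0,0],[0,0,0,0,0,0]]'; python3 look.py 6;python3 - <<'E'
from h import *
c=load("side6.npz");a=cv2.resize(c["img"][150:230,155:255,::-1],None,fx=4,fy=4,interpolation=cv2.INTER_CUBIC)
b=c["img"][270:400,270:420,::-1];b=cv2.resize(b,(370,320));cv2.imwrite("pics/s6c.png",np.hstack([a,b]))
c=load("top6.npz");P=cloud(c);H=P[:,:,2]
m=win(c,*proj(c,[.4545,.282,.046]),24)&(H>.035)&(H<.06)
print("tor",circ(c,m,.046),np.median(H[m]))
for nm,q in(("coil",[.403,-.282,.098]),("cap",[.512,-.2935,.092])):
    m=win(c,*proj(c,q),15)&(H>.08)&(H<.115);print(nm,circ(c,m,q[2]))
E
```

```text
time: 31.55
ee_pos: [0.4542, 0.0925, 0.1637]
eef_rot: [0.707, 0.707, 0.001, -0.0]
ft_force: [-0.0, 0.3, 0.8]
width: 0.0871
time: 32.17
ee_pos: [0.4541, -0.0955, 0.1637]
eef_rot: [0.707, 0.707, 0.001, -0.0]
ft_force: [0.5, -0.2, 0.3]
width: 0.0871
time: 32.8
ee_pos: [0.4021, -0.2832, 0.1637]
eef_rot: [0.707, 0.707, 0.001, 0.0]
ft_force: [0.1, 0.0, -0.0]
width: 0.087
time: 33.17
ee_pos: [0.4029, -0.2811, 0.163]
eef_rot: [0.707, 0.708, 0.0, -0.0]
ft_force: [-0.1, -0.0, -0.0]
width: 0.0869
tor (array([453.7, 280. ,  62.7]), array([453.7, 279.8]), array([57.7, 59.9])) 0.04553591645337457
coil (array([ 403.1, -280. ,   52. ]), array([ 403.3, -280.3]), array([45.6, 50.1]))
cap (array([ 511.3, -289.3,   48.4]), array([ 511., -289.]), array([42.9, 46.4]))
```

View pics/s6c.png

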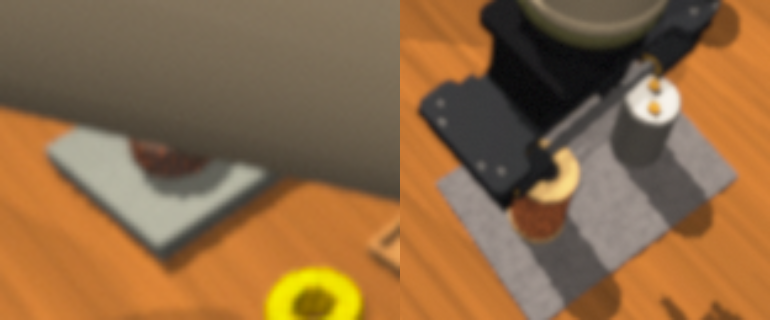

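```bash
python3 - <<'E'
from h import *
c=load("top6.npz")["img"][:,:,::-1];a=cv2.resize(c[215:300,85:170],(400,400),interpolation=cv2.INTER_CUBIC);b=cv2.resize(c[195:320,370:495],(400,400));cv2.imwrite("pics/t6c.png",np.hstack([a,b]))
E
```

```text
(no output)
```

View pics/t6c.png

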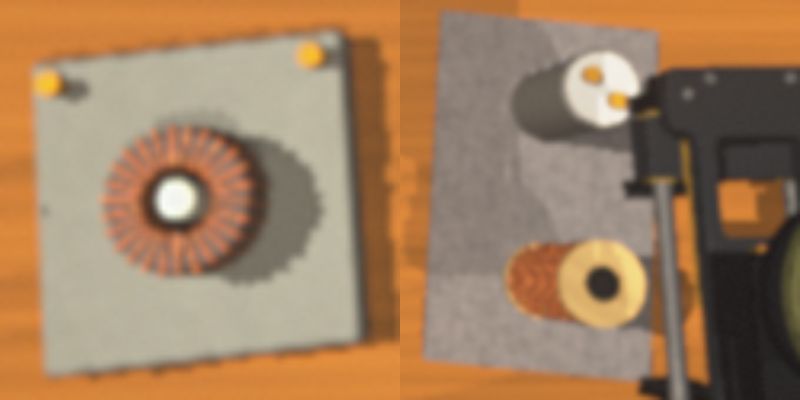

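The toroid lies flat with the white post in the centre of its hole, at about (175,200) in the crop. Both tall parts are upright on the mat. Now the coil goes back.

```bash
python3 -m inch '[[-0.02,0,0.7,0,0,0],[0,0,0.8,0,0,0],[0,0,0.7,0,0,0],[0,0,0.4,0,0,0],[0,0,0.18,0,0,0]]';python3 -m inch '[[0,0,0,0,0,0],[0,0,0,0,0,0]]';  python3 -m inch '[[0,0,0,0,0,0],[0,0,0,0,0,0],[0,0,0,0,0,0],[0,0,0,0,0,0]]' 0.15 25
```

```text
time: 33.9
ee_pos: [0.4025, -0.2827, 0.0513]
eef_rot: [0.707, 0.707, -0.0, -0.0]
ft_force: [0.5, -0.2, -0.6]
width: 0.0873
time: 34.15
ee_pos: [0.403, -0.2831, 0.0525]
eef_rot: [0.707, 0.707, 0.0, 0.001]
ft_force: [-0.9, -0.1, 0.2]
width: 0.0868
time: 34.65
ee_pos: [0.4025, -0.2829, 0.0517]
eef_rot: [0.707, 0.707, 0.0, -0.0]
ft_force: [0.1, 0.4, -0.5]
width: 0.0554
```

```bash
 python3 -m inch '[[0,0,0,0,0,0],[0,0,0,0,0,0],[0,0,0,0,0,0],[0,0,0,0,0,0]]' -0.3 25;python3 -m inch '[[0,0,-0.3,0,0,0],[0,0,-0.5,0,0,0],[0,0,-0.6,0,0,0],[0,0,-0.6,0,0,0],[0,0,-0.5,0,0,0]]'
```

```text
time: 35.15
ee_pos: [0.4025, -0.2829, 0.0517]
eef_rot: [0.707, 0.707, 0.0, 0.0]
ft_force: [0.3, 0.2, -1.1]
width: 0.0455
time: 35.78
ee_pos: [0.4022, -0.2832, 0.153]
eef_rot: [0.708, 0.707, 0.0, 0.0]
ft_force: [0.2, -0.0, -2.3]
width: 0.0454
```

```bash
python3 -m inch '[[0.5,0,0,0,0,0],[0.9,0.1,0,0,0,0],[0.9,0.4,0,0,0,0],[0.9,0.5,0,0,0,0],[0.9,0.5,0,0,0,0]]'; python3 -m inch '[[0.9,0.5,0,0,0,0],[0.9,0.5,0,0,0,0],[0.9,0.5,0,0,0,0],[0.9,0.5,0,0,0,0],[0.9,0.4,0,0,0,0]]';python3 -m inch '[[0.35,0.04,0,0,0,0],[0,0,0,0,0,0],[0,0,0,0,0,0],[0,0,0,0,0,0]]'
```

```text
time: 36.4
ee_pos: [0.4629, -0.1179, 0.1524]
eef_rot: [0.707, 0.707, 0.001, -0.0]
ft_force: [1.1, -0.7, -2.2]
width: 0.0454
time: 37.02
ee_pos: [0.5591, 0.062, 0.1523]
eef_rot: [0.707, 0.707, -0.0, 0.0]
ft_force: [0.5, -0.1, -2.1]
width: 0.0453
time: 37.52
ee_pos: [0.56, 0.0737, 0.152]
eef_rot: [0.708, 0.706, 0.0, -0.0]
ft_force: [0.5, 0.6, -2.2]
width: 0.0457
```

```bash
python3 -m inch '[[0.01,0,0.7,0,0,0],[0,0,0.7,0,0,0],[0,0,0.6,0,0,0],[0,0,0.3,0,0,0],[0,0,0.07,0,0,0]]'; python3 -m inch '[[0,0,0,0,0,0],[0,0,0,0,0,0],[0,0,0,0,0,0]]'
```

```text
time: 38.15
ee_pos: [0.5601, 0.075, 0.0568]
eef_rot: [0.708, 0.707, -0.0, -0.0]
ft_force: [-0.1, -0.5, -2.0]
width: 0.0453
time: 38.52
ee_pos: [0.5605, 0.0756, 0.0575]
eef_rot: [0.707, 0.707, 0.0, 0.0]
ft_force: [0.0, 0.2, -1.8]
width: 0.0456
```

```bash
python3 -m inch '[[0,-0.01,0.06,0,0,0],[0,0,0,0,0,0],[0,0,0,0,0,0]]'; python3 -m inch '[[0,0,0.02,0,0,0],[0,0,0,0,0,0],[0,0,0,0,0,0]]'
```

```text
time: 38.9
ee_pos: [0.5598, 0.0755, 0.0545]
eef_rot: [0.707, 0.707, 0.0, -0.0]
ft_force: [-0.7, -0.4, -2.9]
width: 0.0455
time: 39.28
ee_pos: [0.5598, 0.0754, 0.0537]
eef_rot: [0.707, 0.707, 0.0, -0.0]
ft_force: [0.1, 0.4, -2.2]
width: 0.0457
```

```bash
python3 -m inch '[[0,0,0.015,0,0,0],[0,0,0,0,0,0],[0,0,0,0,0,0]]'; python3 -m inch '[[0,0,0.01,0,0,0],[0,0,0,0,0,0],[0,0,0,0,0,0]]'
```

```text
time: 39.65
ee_pos: [0.5599, 0.0754, 0.0537]
eef_rot: [0.707, 0.707, 0.0, -0.0]
ft_force: [-2.5, 0.8, 5.6]
width: 0.0456
time: 40.02
ee_pos: [0.56, 0.0754, 0.0536]
eef_rot: [0.707, 0.707, 0.0, -0.0]
ft_force: [-4.6, -0.6, 10.8]
width: 0.0455
```

Contact, so release and lift.

```bash
python3 -m inch '[[0,0,-0.01,0,0,0],[0,0,0,0,0,0]]'; python3 -m inch '[[0,0,0,0,0,0],[0,0,0,0,0,0],[0,0,0,0,0,0],[0,0,0,0,0,0],[0,0,0,0,0,0]]' 0.5;python3 -m inch '[[0,0,0,0,0,0],[0,0,0,0,0,0],[0,0,0,0,0,0]]' 1;python3 -m inch '[[0,0,-0.5,0,0,0],[0,0,-0.9,0,0,0],[0,0,-0.9,0,0,0],[0,0,-0.5,0,0,0],[0,0,0,0,0,0]]'
```

```text
time: 40.28
ee_pos: [0.5599, 0.0755, 0.0537]
eef_rot: [0.707, 0.707, 0.0, -0.0]
ft_force: [-2.5, -0.4, 6.7]
width: 0.0454
time: 40.9
ee_pos: [0.5598, 0.0755, 0.0531]
eef_rot: [0.707, 0.707, 0.0, -0.0]
ft_force: [0.2, -0.2, 0.3]
width: 0.0649
time: 41.28
ee_pos: [0.5598, 0.0755, 0.0531]
eef_rot: [0.707, 0.707, 0.0, -0.0]
ft_force: [-0.4, -0.4, -0.7]
width: 0.0843
time: 41.9
ee_pos: [0.5609, 0.0754, 0.1676]
eef_rot: [0.707, 0.707, 0.002, 0.001]
ft_force: [0.5, 0.2, -0.2]
width: 0.0872
```

```bash
python3 -m inch '[[-0.9,-0.12,0,0,0,0],[-0.94,-0.12,0,0,0,0],[-0.94,-0.12,0,0,0,0],[-0.94,-0.12,0,0,0,0],[-0.94,-0.12,0,0,0,0]]'; python3 -m inch '[[-0.94,-0.12,0,0,0,0],[-0.94,-0.12,0,0,0,0],[-0.94,-0.12,0,0,0,0],[-0.94,-0.12,0,0,0,0],[-0.8,-0.12,0,0,0,0]]';python3 -m inch '[[0,0,0,0,0,0],[0,0,0,0,0,0],[0,0,0,0,0,0]]'; python3 look.py 7; python3 - <<'E'
from h import *
c=load("top7.npz");P=cloud(c);H=P[:,:,2]
m=win(c,*proj(c,[.56,.0755,.1]),26)&(H>.09)&(H<.12);print("coil",circ(c,m,.1))
E
```

```text
time: 42.52
ee_pos: [0.535, -0.1121, 0.1647]
eef_rot: [0.707, 0.707, -0.0, -0.0]
ft_force: [1.0, 0.6, -0.7]
width: 0.0872
time: 43.15
ee_pos: [0.5108, -0.2947, 0.1646]
eef_rot: [0.708, 0.707, -0.0, -0.0]
ft_force: [-0.3, 0.7, 0.2]
width: 0.0869
time: 43.52
ee_pos: [0.5121, -0.292, 0.1649]
eef_rot: [0.707, 0.708, 0.0, -0.0]
ft_force: [-0.4, -1.0, 0.0]
width: 0.0871
coil (array([559.2,  75.4,  47.5]), array([559.2,  75.5]), array([45.5, 46.5]))
```

View pics/top7.png

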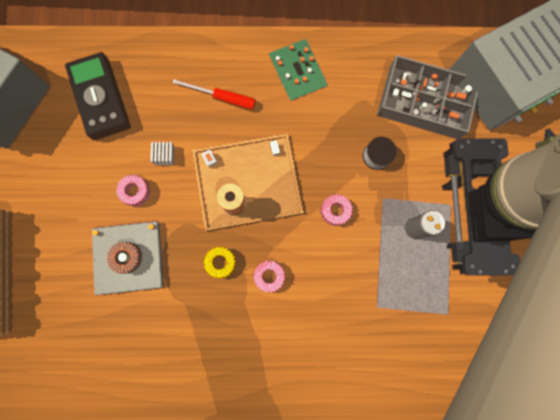

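The coil is back at (229,197), at (559.2, 75.5) mm against (559.7, 75.3) mm at the start. Now the capacitor at (432,223).

```bash
python3 -m inch '[[-0.01,0,0.7,0,0,0],[0,0,0.8,0,0,0],[0,0,0.7,0,0,0],[0,0,0.4,0,0,0],[0,0,0.22,0,0,0]]';python3 -m inch '[[0,0,0,0,0,0],[0,0,0,0,0,0]]';  python3 -m inch '[[0,0,0,0,0,0],[0,0,0,0,0,0],[0,0,0,0,0,0],[0,0,0,0,0,0]]' 0.15 25
```

```text
time: 44.25
ee_pos: [0.5117, -0.2935, 0.0519]
eef_rot: [0.707, 0.707, -0.0, -0.0]
ft_force: [0.2, 0.7, 1.4]
width: 0.0869
time: 44.5
ee_pos: [0.5121, -0.2941, 0.0532]
eef_rot: [0.707, 0.707, 0.0, 0.001]
ft_force: [0.6, 0.0, -0.4]
width: 0.0873
time: 45.0
ee_pos: [0.5116, -0.2937, 0.0523]
eef_rot: [0.707, 0.707, 0.0, -0.0]
ft_force: [-0.5, 0.7, 0.1]
width: 0.0556
```

```bash
 python3 -m inch '[[0,0,0,0,0,0],[0,0,0,0,0,0],[0,0,0,0,0,0],[0,0,0,0,0,0]]' -0.3 25;python3 -m inch '[[0,0,-0.3,0,0,0],[0,0,-0.5,0,0,0],[0,0,-0.6,0,0,0],[0,0,-0.6,0,0,0],[0,0,-0.5,0,0,0]]'
```

```text
time: 45.5
ee_pos: [0.5117, -0.2937, 0.0523]
eef_rot: [0.707, 0.707, 0.0, 0.0]
ft_force: [0.9, -0.5, 0.0]
width: 0.0453
time: 46.12
ee_pos: [0.5118, -0.294, 0.1545]
eef_rot: [0.707, 0.707, 0.0, 0.001]
ft_force: [0.6, 0.5, -2.3]
width: 0.0455
```

```bash
python3 -m inch '[[0.5,0.1,0,0,0,0],[0.9,0.17,0,0,0,0],[0.9,0.17,0,0,0,0],[0.9,0.17,0,0,0,0],[0.9,0.17,0,0,0,0]]'; python3 -m inch '[[0.9,0.17,0,0,0,0],[0.9,0.17,0,0,0,0],[0.9,0.17,0,0,0,0],[0.7,0.11,0,0,0,0],[0,0,0,0,0,0]]';python3 -m inch '[[0,0,0,0,0,0],[0,0,0,0,0,0]]';python3 -m inch '[[0,0,0.7,0,0,0],[0,0,0.7,0,0,0],[0,0,0.6,0,0,0],[0,0,0.3,0,0,0],[0,0,0.07,0,0,0]]'; python3 -m inch '[[0,0,0,0,0,0],[0,0,0,0,0,0],[0,0,0,0,0,0]]'
```

```text
time: 46.75
ee_pos: [0.5431, -0.1287, 0.1532]
eef_rot: [0.707, 0.707, 0.0, 0.0]
ft_force: [-0.6, 0.5, -2.8]
width: 0.0456
time: 47.38
ee_pos: [0.5681, 0.0091, 0.1528]
eef_rot: [0.706, 0.708, 0.0, -0.0]
ft_force: [0.1, -0.5, -3.4]
width: 0.0451
time: 47.62
ee_pos: [0.5677, 0.005, 0.1527]
eef_rot: [0.708, 0.706, 0.0, 0.0]
ft_force: [-0.2, -0.8, -2.9]
width: 0.0452
time: 48.25
ee_pos: [0.5676, 0.0057, 0.0574]
eef_rot: [0.708, 0.707, -0.0, -0.0]
ft_force: [-0.3, -0.3, -2.3]
width: 0.0455
time: 48.62
ee_pos: [0.5681, 0.0063, 0.058]
eef_rot: [0.707, 0.707, 0.0, 0.0]
ft_force: [0.0, -1.3, -3.5]
width: 0.0455
```

```bash
python3 -m inch '[[0,0,0.06,0,0,0],[0,0,0,0,0,0],[0,0,0,0,0,0]]'; python3 -m inch '[[0,0,0.015,0,0,0],[0,0,0,0,0,0],[0,0,0,0,0,0]]'
```

```text
time: 49.0
ee_pos: [0.5677, 0.0062, 0.0551]
eef_rot: [0.707, 0.707, -0.0, -0.0]
ft_force: [1.0, 0.3, -2.3]
width: 0.0453
time: 49.38
ee_pos: [0.5678, 0.0062, 0.0545]
eef_rot: [0.707, 0.707, 0.0, -0.0]
ft_force: [0.9, 0.0, -2.7]
width: 0.0455
```

```bash
python3 -m inch '[[0,0,0.012,0,0,0],[0,0,0,0,0,0],[0,0,0,0,0,0]]'
```

```text
time: 49.75
ee_pos: [0.5679, 0.0062, 0.0542]
eef_rot: [0.707, 0.707, 0.0, -0.0]
ft_force: [-1.4, -0.4, 1.6]
width: 0.0456
```

```bash
python3 -m inch '[[0,0,0,0,0,0],[0,0,0,0,0,0],[0,0,0,0,0,0],[0,0,0,0,0,0],[0,0,0,0,0,0]]' 0.5;python3 -m inch '[[0,0,0,0,0,0],[0,0,0,0,0,0],[0,0,0,0,0,0]]' 1;python3 -m inch '[[0,0,-0.5,0,0,0],[0,0,-0.9,0,0,0],[0,0,-0.9,0,0,0],[0,0,-0.9,0,0,0],[0,0,-0.5,0,0,0]]';python3 -m inch '[[-0.9,-0.1,0,0,0,0],[-0.9,-0.1,0,0,0,0],[-0.9,-0.1,0,0,0,0],[-0.9,-0.1,0,0,0,0],[-0.9,-0.1,0,0,0,0]]';python3 -m inch '[[-0.9,-0.1,0,0,0,0],[-0.9,-0.1,0,0,0,0],[-0.9,-0.1,0,0,0,0],[0,0,0,0,0,0],[0,0,0,0,0,0]]'; python3 look.py 8; python3 - <<'E'
from h import *
for n in("top","side"):
    c=load(n+"8.npz");P=cloud(c);H=P[:,:,2];hsv=cv2.cvtColor(c["img"],cv2.COLOR_RGB2HSV);S=hsv[:,:,1];V=hsv[:,:,2]
    g=lambda p,r:(win(c,*proj(c,p),r))
    m=g([.565,.008,.095],26)&(S<60)&(V>150)&(H>.07);print("cap disc",circ(c,m,.094))
    if n=="top":
        m=g([.558,.076,.1],26)&(H>.09);print("coil H",circ(c,m,.1))
        m=g([.4545,.282,.046],24)&(H>.035)&(H<.06);print("tor",circ(c,m,.046),np.median(H[m]))
E
```

```text
time: 50.38
ee_pos: [0.5678, 0.0062, 0.0541]
eef_rot: [0.707, 0.707, 0.0, -0.0]
ft_force: [-0.1, -0.2, -0.3]
width: 0.0649
time: 50.75
ee_pos: [0.5678, 0.0062, 0.054]
eef_rot: [0.707, 0.707, 0.0, -0.0]
ft_force: [0.2, -0.6, -0.1]
width: 0.0841
time: 51.38
ee_pos: [0.5685, 0.0057, 0.2053]
eef_rot: [0.708, 0.707, 0.001, 0.001]
ft_force: [-0.7, -0.5, -0.4]
width: 0.087
time: 52.0
ee_pos: [0.5475, -0.1751, 0.2035]
eef_rot: [0.707, 0.707, 0.001, 0.0]
ft_force: [0.1, 0.0, 0.3]
width: 0.087
time: 52.62
ee_pos: [0.5358, -0.2814, 0.2028]
eef_rot: [0.707, 0.707, 0.0, 0.0]
ft_force: [-0.0, 0.2, -0.4]
width: 0.0869
cap disc (array([567.7,   7.4,  43.1]), array([567.8,   7.5]), array([41.1, 41.6]))
coil H (array([559.2,  75.4,  47.5]), array([559.2,  75.5]), array([45.5, 46.5]))
tor (array([453.9, 279.7,  63.1]), array([453.7, 279.9]), array([57.6, 59.8])) 0.045571983928848314
cap disc (array([568.2,   8.2,  41.7]), array([568.1,   7.4]), array([34.9, 39.6]))
```

View pics/top8.png

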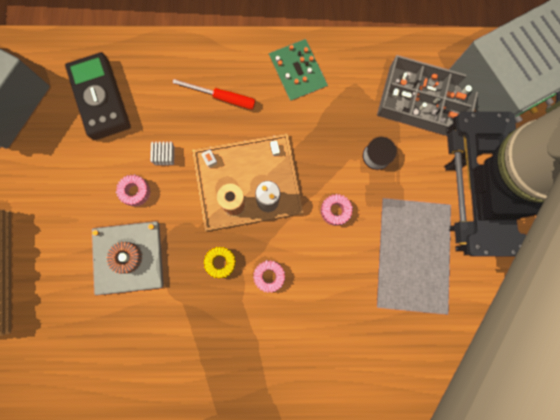

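View pics/side8.png

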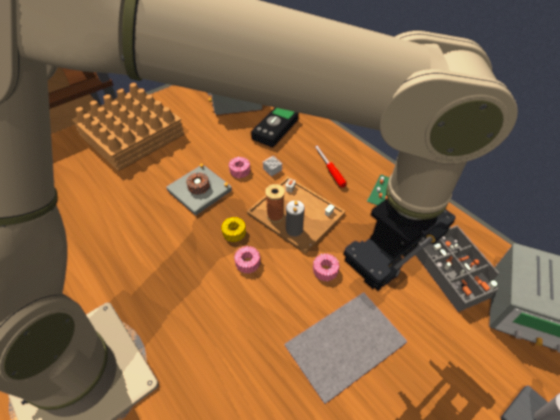

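The final views show the coil (229,197) and capacitor (267,193) upright on their spots and the toroid (123,257) on the jig post. The mat is bare, the other things have not moved, and the arm is clear.

```bash
python3 -c "
from bench import close_job
print(close_job())"
```

```text
the job is handed in; nothing more can be done
None
```

The job is done and handed in at about 53 s of the 118 s allowed. I stood the capacitor and then the coil on the mat, set the toroid on the jig over the post, then put the coil and the capacitor back in the tray. Each part was eased down until the wrist force showed contact before I released it. The highest force reading I saw was about 11 N.

Last checks from the cameras:
- **Capacitor:** the top view puts it at (567.8, 7.5) mm, against (567.6, 7.5) mm at the start.
- **Coil:** it is at (559.2, 75.5) mm, against (559.7, 75.3) mm at the start.
- **Toroid:** it lies flat with its top at about 45.6 mm, where 46 mm is expected. The post shows centred in its hole.
- **Everything else:** the relay, film capacitor, heat sink, spool and coloured rings look unmoved by eye. The mat is bare and the gripper is clear.

Two readings disagreed slightly:
- **Far from the picture centre:** the top camera read y 2–4 mm closer to the centre than the arm did. The toroid read 279.9 mm against the arm's 282 mm, and the capacitor on the mat read -289 mm against -293.5 mm. I put this down to camera calibration and side walls caught in the mask.
- **Spacing of the tall parts:** I measured about 68 mm between their axes at the start, where the description says about 72 mm. I used the measured positions.

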